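Kettle off its base

TASK

The kettle has been left boiling almost dry with its lid up. Switch it off at the rocker on its power base first, then press the lid fully shut, and only then lift the kettle straight off the base by its handle and, keeping it upright, stand it gently and wholly on the round cork mat beside it. The jar that stands in the way on the mat must be slid right off it onto the bare worktop, kept standing and never lifted; leave the two mugs alone.

Things in the scene. Friction and masses are not known exactly. Their poses are not given: they have to be found in the camera images.
- power_base: Black power base, fixed. Origin: centre of the underside of its round dock, a disc 170 mm across and 18 mm high, with a flat boss (96 mm across, 9 mm higher) in its middle that centres the kettle. A panel 110 mm wide and 18 mm high reaches along its -x to 165 mm from the origin and carries the rocker. A cord runs out at +x to a port in the worktop.
- rocker (a joint): Rocker switch, 26 mm (base x) by 52 mm (base y), pivot at (-136, 0, 24) mm in the base's frame, turning about the base's x. 0 = on (its +y end raised 5 mm, its -y end sunk); 0.36 rad = off (+y end pressed down); off counts from 0.28. It stays where it is left; 1 to 5 N turns it. Press near the raised end, not over the pivot.
- rocker_raised (a point): Point on top of the rocker, 20 mm from the pivot towards the end that is raised at the start, about 32 mm above the worktop while on, about 24 mm when off. Moves with the rocker.
- kettle: Steel and black cordless kettle, about 0.7 kg, loose on the base. Origin: centre of its underside, z up. Body 144 mm across at the foot, 115 mm at the rim, 195 mm high. Handle towards its -x, spout towards +x (to 88 mm from the axis, at 150-195 mm height). A recess under the foot (116 mm across, 12 mm deep) fits loosely over the base's boss: lift straight up 15 mm before moving sideways.
- kettle_grip (a point): Middle of the handle's level top bar, at (-92, 0, 194) mm in the kettle's frame; axes as the kettle's. The bar is 24 mm wide (kettle y), 22 mm high and runs along x from the rim to 127 mm from the axis, where an upright grip 22 mm thick goes down. Pinch it from above across its width, firmly (60 N or more): the weight hangs 90 mm to the side.
- lid (a joint): Lid of the kettle, hinged at the handle side of the rim on an axis along the kettle's y through (-56, 0, 197) mm of its frame. 0 = fully shut, level; it grows as the spout side rises; starts at 0.85 to 1.3 rad, its outer face towards the handle. Stiff hinge (0.04 N m): it stays where it is left and does not fall shut. Shut counts below 0.06.
- lid_front (a point): Point on the rim of the lid across from the hinge, 110 mm from it, 6 mm above the lid's underside. Moves with the lid. The lid is a round black plate 112 mm across and 10 mm thick; shut, its top is 207 mm above the kettle's underside.
- mat: Round cork mat, 200 mm across, 5 mm thick, fixed on the worktop left or right of the kettle. Origin: centre of its underside. The kettle's foot stands wholly on it when the centres are within 28 mm.
- jar: Squat glass jar with a steel lid, loose, 84 mm across, 85 mm high, 0.4 kg, standing on the mat at the start. Origin: centre of its underside. It is clear of the mat when the centres are more than 142 mm apart.
- tray: Dark wooden tray, fixed, 170 by 230 mm with a 14 mm rim, on the side away from the mat, holding the two mugs. Origin: centre of its underside.
- mug_a: White mug on the tray, 78 mm across, 88 mm high, loose; to be left alone. Origin: centre of its underside.
- mug_b: The other white mug on the tray, same size; to be left alone.

How it is judged:
On the way, in this order (a step that is already met when the one before it is completed fails the run):
1. the rocker is switched off while the lid is still up and the kettle on its base (value of joint rocker above 0.28 rad and value of joint lid above 0.3 rad and z of kettle in the frame of power_base below 0.024 m), for 0.2 s.
2. the lid is pressed fully shut with the kettle still on its base (value of joint lid below 0.06 rad and value of joint rocker above 0.28 rad and z of kettle in the frame of power_base below 0.024 m and horizontal distance between kettle and power_base below 0.02 m), for 0.2 s.
3. the kettle is lifted clear, straight off its base, lid shut (z of kettle in the frame of power_base above 0.033 m and value of joint lid below 0.08 rad), for 0.1 s.
At the end, for the whole second after the job is handed in: The rocker is off (0.28 rad or more), the lid shut (under 0.06 rad), the kettle stands upright and still on the mat with its centre within 30 mm of the mat's, the jar stands upright and still on the bare worktop with its centre more than 138 mm from the mat's; the mugs are where they were (value of joint rocker above 0.28 rad and value of joint lid below 0.06 rad and horizontal distance between kettle and mat below 0.03 m and z of kettle in the frame of mat between 0.002 and 0.009 m and angle between each of kettle, jar's own z axis and vertical below 0.05 rad and linear speed of each of kettle, jar below 0.02 m/s and horizontal distance between jar and mat above 0.138 m and height (world z) of jar between -0.005 and 0.005 m); the robot touches nothing.
It fails at once if a mug is shifted by more than 15 mm (distance of any of mug_a, mug_b from where it was at the start of the episode above 0.015 m).
It fails at once if the jar is lifted (its foot more than 20 mm above the worktop) or tipped (over 0.4 rad) (height (world z) of jar above 0.02 m or angle between jar's own z axis and vertical above 0.4 rad).
It fails at once if the kettle is tipped over 0.5 rad (angle between kettle's own z axis and vertical above 0.5 rad).
It fails at once if the kettle is dropped or banged down on the mat (moving over 0.3 m/s when within 20 mm of it, or pressed on it with over 120 N) ((horizontal distance between kettle and mat below 0.1 m and z of kettle in the frame of mat below 0.025 m and linear speed of kettle above 0.3 m/s) or contact force between kettle and mat above 120 N).
It also fails if it takes over 72 s, if anything falls off the work surface, if the arm or the gripper's body presses on something with over 40 N, if the wrist force passes 120 N, or if a joint passes its speed limit or range.

ROBOT

A 6-joint arm with a two-finger parallel gripper is mounted at the origin on the work surface. World frame = base frame: x ahead of the robot, y to its left, z up, the work surface at z = 0. Lengths are in m, angles in rad, forces in N, time in s.
With the tool pointing down it reaches from about 0.35 to 0.975 m from the base axis. Payload 4.9 kg.
Tool frame: the origin (TCP) lies midway between the tips of the shut fingers; the grasp point (between the pads) lies 19 mm behind it (ctrl.tcp_to_grasp is the distance from the TCP to the grasp point, in m); z points along the fingers, y is the line along which they close (so a half turn about z gives the same grasp; the last joint's range is limited). The gripper opens to 85 mm and grips with 20 to 120 N. Pads are 22 mm wide; open, the fingers measure 114 mm over their backs; the gripper's body (76 mm by 85 mm) begins 54 mm behind the grasp point. The pads swing forward as they close: fully open they stand 13 mm farther back than shut.
Start: joints at [1.088, 0.053, 1.613, -0, 1.476, -0.119], TCP at [0.222, 0.584, 0.231] pointing down, gripper open.
Joint ranges: [-3.01, 3.01], [-1.01, 2.22], [0.06, 2.58], [-1.02, 4.17], [0.09, 2.62], [-3.14, 3.14]. Speed limits (rad/s): [2.57, 2.57, 3.14, 3.14, 3.14, 3.14].

INTERFACE

Orientations are given as a rotation vector (axis times angle).
In Python, from station import ctrl gives the robot as it stands.
- The arm moves only by the shell command python3 jog.py 'ROWS' [FORCE]. ROWS is rows parted by semicolons, their numbers by spaces, 1 to 20 of them, each of 7 numbers: the finger opening in m, then dx, dy, dz in m, then a rotation vector rx, ry, rz in rad; each row is the pose to reach, as a shift and turn from the pose commanded when the command began, along the tool's axes at that moment; what a row does not reach only later rows make up. A row lasts 1/12 s, in which the tool goes at most 0.0417 m and 0.125 rad, less where a joint would pass 70% of its speed; a pose out of reach is approached as far as the arm can. The fingers move at their own pace and stop on an object; FORCE is the grip in N (left out, the last holds). Time passes only in rows, so rows that do not move let the fingers close. It prints the time, the measured TCP pose, the force, the opening and the grip force at its end.
- ctrl.get_obs(): the state, without advancing time (a new reading comes with each control period).
- ctrl.get_image(name): name is "scene" or "top" or "wrist"; returns the picture (420x560x3 uint8, red, green, blue); there is no depth.
- ctrl.camera_params(name): a dict with "fx", "fy", "cx", "cy" (pixels), "k1" (the pictures are not rectified: a ray, as slopes to the right and down, at radius r is drawn at 1 + k1 r^2 times it, then the intrinsics apply), "T" (4x4, takes a point from camera to world coordinates); the wrist camera has in their place "tool_from_camera" (4x4, takes a point from camera to tool coordinates, whose origin is the TCP and whose axes are the flange's). Camera axes: x right, y down, z forward; pixel columns grow to the right and rows downward; lengths in m; the calibration is good to about 2 mm. A picture is of the moment at which its call begins: read the wrist's pose just before it. camera_params takes no time and is no camera call.
- ctrl.finish_job(): hands the job in; it is judged then, once.
The state is a dict: "t": time; "q": joint angles; "dq": joint speeds; "effort": joint torques, N m; "tool_pos": TCP position; "tool_rot": TCP orientation; "contact_force": force on the tool from outside, world axes, zero at the start; "wrist_torque": the same for the moment, N m; "opening": finger opening in m; "grip_force": force on a finger pad.
Only numpy, scipy, OpenCV 4.12 (cv2) and the standard library are available. Lean on these libraries where they do the work, as an engineer would, in place of code of your own. Each camera call takes 0.05 s, during which the arm holds its last target. There are 200 camera calls.

## Working session

There is one attempt and no reset: what is moved stays moved. The work goes in short steps, Python scripts to look and compute and a shell command to move; the robot and the scene stay as the last step left them, time stands still between calls to the robot, and variables do not carry over. Pictures are saved under pics/ and viewed, at most 15 in all, crops included, and the job is handed in when it is done.

```bash
ls; mkdir -p pics
cat > h.py <<'E'
import numpy as np, cv2
from station import ctrl
from scipy.spatial.transform import Rotation as R
def grab(name):
    o=ctrl.get_obs(); im=ctrl.get_image(name); p=ctrl.camera_params(name)
    if 'T' in p: T=np.array(p['T'])
    else:
        W=np.eye(4); W[:3,:3]=R.from_rotvec(o['tool_rot']).as_matrix(); W[:3,3]=o['tool_pos']; T=W@np.array(p['tool_from_camera'])
    return im,p,T
def ray(p,T,u,v):
    K=np.array([[p['fx'],0,p['cx']],[0,p['fy'],p['cy']],[0,0,1.]])
    x=cv2.undistortPoints(np.array([[[u,v]]],float),K,np.array([p['k1'],0,0,0.]))[0,0]
    return T[:3,3],T[:3,:3]@np.array([x[0],x[1],1.])
def onz(p,T,u,v,z):
    c,d=ray(p,T,u,v); return c+d*(z-c[2])/d[2]
def proj(p,T,X):
    c=T[:3,:3].T@(np.array(X)-T[:3,3]); s=c[:2]/c[2]; s=s*(1+p['k1']*(s@s))
    return np.array([p['fx']*s[0]+p['cx'],p['fy']*s[1]+p['cy']])
def tri(*rays):
    A=np.zeros((3,3));b=np.zeros(3)
    for c,d in rays:
        d=d/np.linalg.norm(d);M=np.eye(3)-np.outer(d,d);A+=M;b+=M@c
    X=np.linalg.solve(A,b); return X,[np.linalg.norm((np.eye(3)-np.outer(d,d)/(d@d))@(X-c)) for c,d in rays]
def save(im,n): cv2.imwrite('pics/'+n+'.png',im[:,:,::-1])
E
python3 - <<'E'
from h import *
for n in ['scene','top']:
    im,p,T=grab(n); save(im,n+'0'); print(n,{k:np.round(v,3).tolist() for k,v in p.items()})
print(ctrl.camera_params('wrist')); print(ctrl.get_obs())
E
```

```text
jog.py
pics
station.py
scene {'fx': 454.755, 'fy': 454.755, 'cx': 281.065, 'cy': 205.669, 'k1': -0.121, 'T': [[-0.596, 0.562, -0.573, 1.244], [0.803, 0.405, -0.438, 0.55], [-0.014, -0.721, -0.692, 0.993], [0.0, 0.0, 0.0, 1.0]]}
top {'fx': 513.324, 'fy': 513.324, 'cx': 281.828, 'cy': 209.263, 'k1': 0.022, 'T': [[0.015, -0.993, 0.115, 0.45], [-1.0, -0.014, 0.01, -0.015], [-0.008, -0.115, -0.993, 1.175], [0.0, 0.0, 0.0, 1.0]]}
{'fx': 311.57035626706, 'fy': 311.57035626706, 'cx': 284.45708143183845, 'cy': 212.67369520722943, 'k1': -0.04054636052854026, 'tool_from_camera': array([[-2.77846523e-04, -9.64445916e-01, -2.64280151e-01,
         6.80580506e-02],
       [ 9.99999687e-01, -4.63716651e-04,  6.40922875e-04,
        -9.17823693e-04],
       [-7.40686556e-04, -2.64279890e-01,  9.64445743e-01,
        -1.42176809e-01],
       [ 0.00000000e+00,  0.00000000e+00,  0.00000000e+00,
         1.00000000e+00]])}
{'t': 0.1, 'q': array([ 1.08799882e+00,  5.33144774e-02,  1.61420114e+00,  7.60086792e-06,
        1.47601284e+00, -1.19033285e-01]), 'dq': array([ 0.00078401, -0.00139479, -0.00085319,  0.00059669,  0.00336432,
        0.00012268]), 'effort': array([-4.82281339e-04, -3.94905210e+01, -3.71363175e+01, -1.22148722e-04,
        3.95400086e-03, -6.83855234e-06]), 'tool_pos': array([0.22211471, 0.58357335, 0.23014476]), 'tool_rot': array([-5.68150085e-01, -3.08919915e+00,  2.90005059e-03]), 'contact_force': array([-0.32925207,  0.16384991,  0.01288201]), 'wrist_torque': array([ 0.00213932,  0.04111586, -0.04065714]), 'grip_force': 0.0, 'opening': 0.08550724412438562}
```

View pics/top0.png

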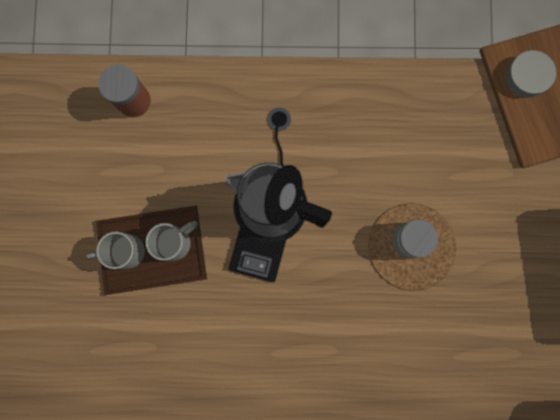

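View pics/scene0.png

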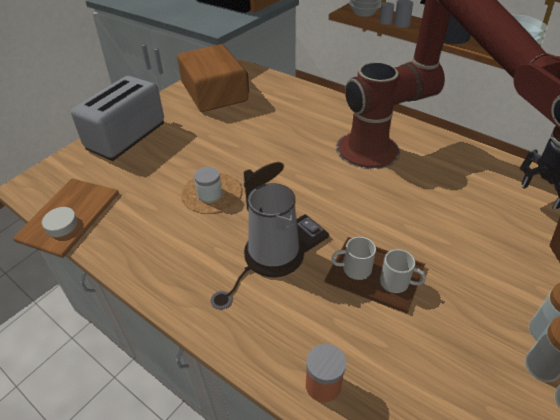

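The top view shows the base panel with the rocker at about (255,264), the kettle body at (270,203), the handle end at (328,215), the mat at (412,246), the jar lid at (417,238) and the tray with mugs at (150,250). In the scene view the mat is at (212,192) and the rocker at (310,228).

Run:
```python
from h import *
a=cv2.imread('pics/top0.png')[140:300,215:465]; b=cv2.imread('pics/scene0.png')[145:275,165:345]
save(cv2.resize(a,None,fx=3.2,fy=3.2,interpolation=cv2.INTER_CUBIC)[:,:,::-1],'topc')
save(cv2.resize(b,None,fx=4.4,fy=4.4,interpolation=cv2.INTER_CUBIC)[:,:,::-1],'scenec')
```

```text
(no output)
```

View pics/topc.png

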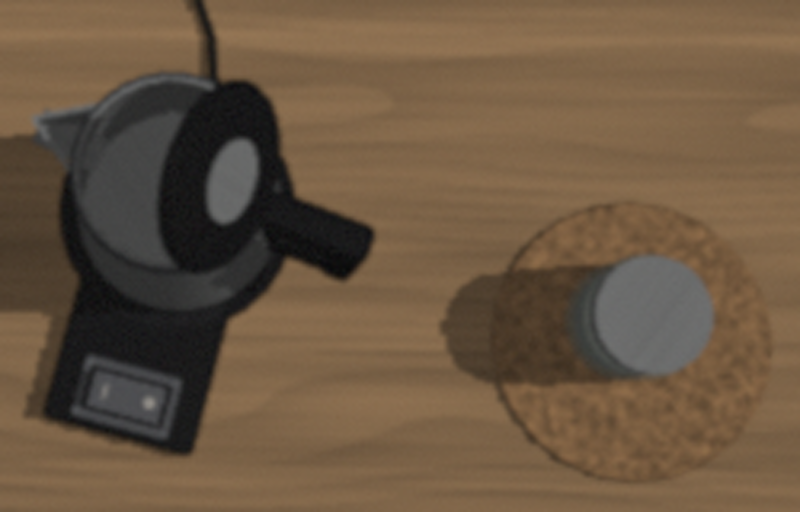

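View pics/scenec.png

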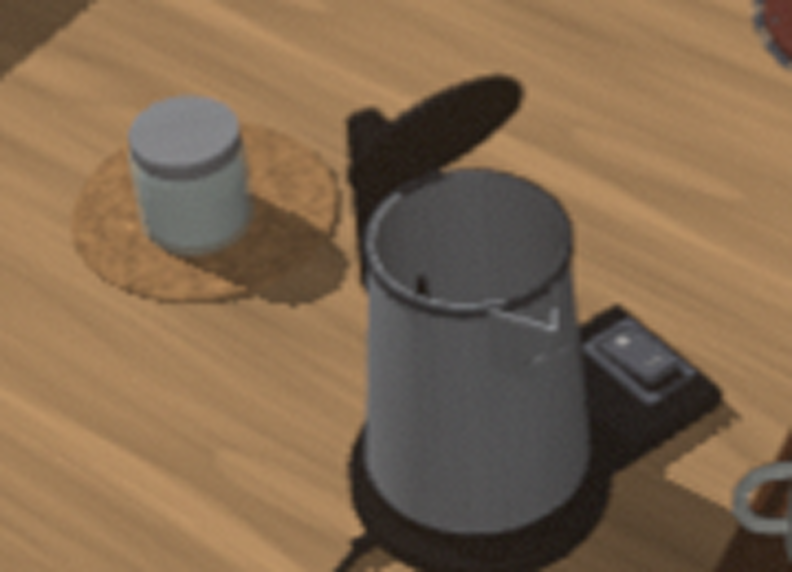

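```bash
cat > m.py <<'E'
from h import *
P={n:ctrl.camera_params(n) for n in('top','scene')}
def t(x,y): p=P['top']; return p,np.array(p['T']),x/3.2+215-.34,y/3.2+140-.34
def s(x,y): p=P['scene']; return p,np.array(p['T']),x/4.4+165-.39,y/4.4+145-.39
E
python3 - <<'E'
from m import *
np.set_printoptions(precision=4,suppress=True)
def both(n,a,b,z):
    X,e=tri(ray(*t(*a)),ray(*s(*b))); print(n,'tri',X,np.array(e),'top@z',onz(*t(*a),z),'scene@z',onz(*s(*b),z))
both('jar lid',(654,315),(190,135),.085)
both('mat ctr',(631,342),(206,212),.005)
both('rocker ctr',(128,397),(638,361),.026)
both('rim ctr',(181,193),(470,241),.213)
both('handle end',(362,257),(366,113),.222)
both('lid spout tip',(222,84),(515,90),.3)
for n,q in dict(l=(490,340),r=(772,342),u=(631,202),d=(640,482)).items(): print('mat',n,onz(*t(*q),.005))
for q in [(88,354),(183,380),(167,440),(72,415)]: print('frame top',onz(*t(*q),.02))
for q in [(620,317),(695,372),(655,405),(583,350)]: print('frame scn',onz(*s(*q),.02))
for q in [(45,415),(188,453),(225,318)]: print('panel',onz(*t(*q),.018))
for q in [(75,193),(290,193),(181,75),(181,312),(38,120)]: print('rim top',onz(*t(*q),.213))
for q in [(372,235),(348,278),(290,197),(272,250)]: print('handle',onz(*t(*q),.222))
E
```

```text
jar lid tri [ 0.5176 -0.2933  0.0855] [0.0018 0.0018] top@z [ 0.5188 -0.2949  0.085 ] scene@z [ 0.5165 -0.292   0.085 ]
mat ctr tri [ 0.5049 -0.3009 -0.0021] [0.0003 0.0003] top@z [ 0.5044 -0.299   0.005 ] scene@z [ 0.5103 -0.2951  0.005 ]
rocker ctr tri [0.4605 0.0557 0.0192] [0.0004 0.0004] top@z [0.4602 0.0556 0.026 ] scene@z [0.4662 0.0588 0.026 ]
rim ctr tri [0.5817 0.0146 0.1986] [0.0014 0.0014] top@z [0.5789 0.0153 0.213 ] scene@z [0.5945 0.0231 0.213 ]
handle end tri [ 0.5433 -0.0932  0.2175] [0.0023 0.0023] top@z [ 0.5415 -0.091   0.222 ] scene@z [ 0.5485 -0.0915  0.222 ]
lid spout tip tri [0.6017 0.0199 0.3315] [0.0343 0.0343] top@z [ 0.6271 -0.0086  0.3   ] scene@z [0.5555 0.0276 0.3   ]
mat l [ 0.5044 -0.1994  0.005 ]
mat r [ 0.506  -0.3981  0.005 ]
mat u [ 0.6045 -0.3004  0.005 ]
mat d [ 0.4065 -0.3037  0.005 ]
frame top [0.4898 0.0846 0.02  ]
frame top [0.4726 0.0177 0.02  ]
frame top [0.4308 0.0281 0.02  ]
frame top [0.4472 0.0948 0.02  ]
frame scn [0.4341 0.0226 0.02  ]
frame scn [0.4475 0.0923 0.02  ]
frame scn [0.4878 0.0871 0.02  ]
frame scn [0.4745 0.02   0.02  ]
panel [0.4469 0.1139 0.018 ]
panel [0.422  0.0134 0.018 ]
panel [ 0.5165 -0.0111  0.018 ]
rim top [0.578 0.078 0.213]
rim top [ 0.5797 -0.0491  0.213 ]
rim top [0.6498 0.0165 0.213 ]
rim top [0.5085 0.0141 0.213 ]
rim top [0.6215 0.101  0.213 ]
handle [ 0.5545 -0.0968  0.222 ]
handle [ 0.5291 -0.0829  0.222 ]
handle [ 0.5762 -0.0488  0.222 ]
handle [ 0.5449 -0.0386  0.222 ]
```

```bash
cat > go.py <<'E'
import sys; from h import *
# target x y z, tool-x yaw deg
def d(x,y,z,yaw):
    o=ctrl.get_obs(); W=R.from_rotvec(o['tool_rot']); s,c=np.sin(np.radians(yaw)),np.cos(np.radians(yaw))
    G=R.from_matrix(np.array([[c,s,0],[s,-c,0],[0,0,-1]]).T.reshape(3,3).T)
    v=W.inv().apply(np.array([x,y,z])-o['tool_pos']); r=(W.inv()*G).as_rotvec()
    print(np.round(v,4),np.round(r,3),'rows',int(np.ceil(max(np.linalg.norm(v)/.0417,np.linalg.norm(r)/.125)))+1)
d(*map(float,sys.argv[1:5]))
E
python3 go.py 0.4665 0.0773 0.15 75.6
```

```text
[-0.4085 -0.386   0.0808] [-2.000e-03  1.000e-03  1.458e+00] rows 15
```

```bash
python3 jog.py '0 -0.14 -0.13 0 0 0 0.5; 0 -0.27 -0.26 0 0 0 1.0; 0 -0.4085 -0.386 0 0 0 1.458; 0 -0.4085 -0.386 0 0 0 1.458; 0 -0.4085 -0.386 0 0 0 1.458; 0 -0.4085 -0.386 0 0 0 1.458; 0 -0.4085 -0.386 0 0 0 1.458; 0 -0.4085 -0.386 0 0 0 1.458; 0 -0.4085 -0.386 0 0 0 1.458; 0 -0.4085 -0.386 0 0 0 1.458; 0 -0.4085 -0.386 0 0 0 1.458; 0 -0.4085 -0.386 0 0 0 1.458; 0 -0.4085 -0.386 0 0 0 1.458; 0 -0.4085 -0.386 0 0 0 1.458; 0 -0.4085 -0.386 0.04 0 0 1.458; 0 -0.4085 -0.386 0.08 0 0 1.458; 0 -0.4085 -0.386 0.08 0 0 1.458' 20
python3 go.py 0.4665 0.0773 0.04 75.6
python3 - <<'E'
from h import *
im,p,T=grab('wrist'); save(im,'w1')
for X in [(0.461,0.056,.026),(0.466,.0755,.032)]: print(proj(p,T,X))
E
```

```text
t: 1.52
tool_pos: [0.4607, 0.0773, 0.1421]
tool_rot: [-2.475, -1.918, 0.02]
contact_force: [-1.4, 0.3, -2.5]
opening: 0.0003
grip_force: 0.0
[0.0019 0.0072 0.102 ] [-0.016  0.004 -0.001] rows 4
[294.47862265 229.81695567]
[294.74932801 209.2975594 ]
```

View pics/w1.png

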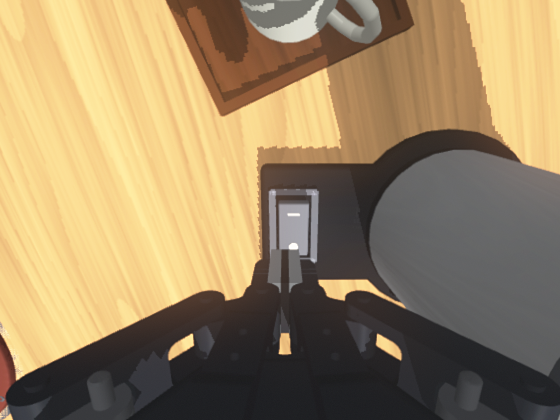

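The wrist view shows the rocker at (294,224), with its frame square to the picture. The finger tip, at about (286,250), lines up with it. That agrees with the projected points to within 2 mm.

```bash
python3 jog.py '0 0 0 0.04 0 0 0; 0 0 0 0.08 0 0 0; 0 0 0 0.11 0 0 0; 0 0 0 0.11 0 0 0; 0 0 0 0.11 0 0 0'
python3 go.py 0.4665 0.0773 0.023 75.6
```

```text
t: 1.98
tool_pos: [0.467, 0.0784, 0.0422]
tool_rot: [-2.481, -1.927, 0.001]
contact_force: [0.7, 1.1, -0.1]
opening: -0.0003
grip_force: 0.0
[-0.0011 -0.0002  0.0192] [-0.001  0.     0.001] rows 2
```

```bash
python3 jog.py '0 0 0 0.008 0 0 0; 0 0 0 0.014 0 0 0; 0 0 0 0.018 0 0 0; 0 0 0 0.020 0 0 0;0 0 0 0.020 0 0 0;0 0 0 0.020 0 0 0'
```

```text
t: 2.48
tool_pos: [0.4696, 0.0784, 0.0249]
tool_rot: [2.48, 1.924, 0.007]
contact_force: [-1.9, 2.9, 13.2]
opening: -0.0001
grip_force: 6.2
```

```bash
python3 jog.py '0 0 0 0.003 0 0 0; 0 0 0 0.003 0 0 0; 0 0 0 0.003 0 0 0'; python3 jog.py '0 0 0 -0.04 0 0 0; 0 0 0 -0.08 0 0 0; 0 0 0 -0.12 0 0 0;  0 0 0 -0.12 0 0 0;  0 0 0 -0.12 0 0 0'
python3 - <<'E'
from h import *
a,_,_=grab('wrist'); b,_,_=grab('scene'); c,_,_=grab('top')
r=lambda i,f:cv2.resize(i,(int(390*f),300),interpolation=cv2.INTER_CUBIC)
o=np.hstack([r(a[170:290,215:371],1),r(b[195:255,275:353],1)]); save(o,'w2')
save(c,'top2')
E
```

```text
t: 2.73
tool_pos: [0.4699, 0.0784, 0.0244]
tool_rot: [2.481, 1.925, 0.004]
contact_force: [-11.1, 1.0, 30.6]
opening: -0.0
grip_force: 14.8
t: 3.15
tool_pos: [0.4695, 0.078, 0.1428]
tool_rot: [2.478, 1.923, 0.011]
contact_force: [0.6, -0.4, -1.5]
opening: 0.0002
grip_force: 0.0
```

View pics/w2.png

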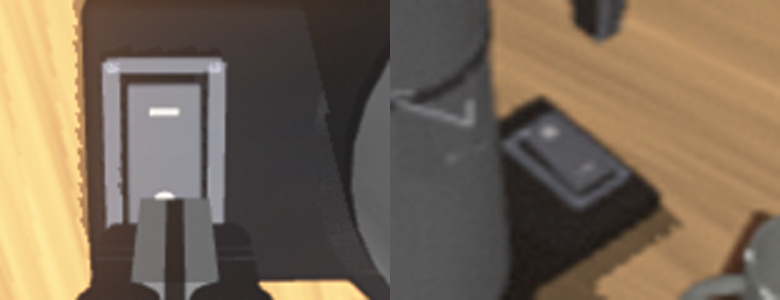

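The wrist and scene crops show the rocker's near end (with the dot) now raised and the pressed end sunk. The tip also stopped hard at z = 24 mm, so the rocker is off.

```bash
python3 go.py 0.5516 -0.070 0.40 66;python3 go.py 0.5516 -0.070 0.30 66
```

```text
[-0.1222  0.1192 -0.2631] [-0.002  0.001  0.168] rows 9
[-0.1221  0.1194 -0.1631] [-0.002  0.001  0.168] rows 7
```

```bash
python3 jog.py '0 0 0 -0.263 0 0 0.17; 0 0 0 -0.263 0 0 0.17; 0 0 0 -0.263 0 0 0.17; 0 0 0 -0.263 0 0 0.17; 0 0 0 -0.263 0 0 0.17; 0 0 0 -0.263 0 0 0.17;0 0 0 -0.263 0 0 0.17; 0 -0.122 0.119 -0.263 0 0 0.17; 0 -0.122 0.119 -0.263 0 0 0.17; 0 -0.122 0.119 -0.263 0 0 0.17; 0 -0.122 0.119 -0.263 0 0 0.17; 0 -0.122 0.119 -0.263 0 0 0.17; 0 -0.122 0.119 -0.263 0 0 0.17; 0 -0.122 0.119 -0.263 0 0 0.17'
python3 go.py 0.5516 -0.070 0.31 66
python3 - <<'E'
from h import *
a,p,T=grab('wrist'); b,_,_=grab('scene')
print(proj(p,T,(.5553,-.062,.223)))
save(np.hstack([cv2.resize(a,(400,300)),cv2.resize(b[100:280,150:390],(400,300))]),'w3')
E
```

```text
t: 4.47
tool_pos: [0.5515, -0.0697, 0.399]
tool_rot: [-2.634, -1.706, 0.004]
contact_force: [-0.0, -0.1, -0.1]
opening: 0.0001
grip_force: 0.0
[-0.0002  0.0006  0.089 ] [-0.004  0.    -0.003] rows 4
[286.65586233 184.87026681]
```

View pics/w3.png

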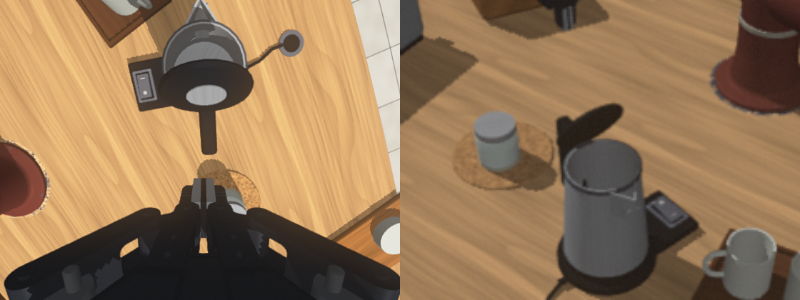

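The wrist view (left) shows the handle bar at about (291,185) in full-size pixels, where it was predicted. The lid is up and facing the handle, and the tool stands clear behind it.

```bash
python3 jog.py '0 0 0 0.04 0 0 0; 0 0 0 0.08 0 0 0; 0 0 0 0.089 0 0 0; 0 0 0 0.089 0 0 0; 0 0.03 0 0.094 0 0 0; 0 0.0555 0 0.101 0 0 0; 0 0.068 0 0.105 0 0 0; 0 0.079 0 0.111 0 0 0; 0 0.09 0 0.119 0 0 0; 0 0.0985 0 0.128 0 0 0; 0 0.106 0 0.138 0 0 0; 0 0.112 0 0.149 0 0 0; 0 0.115 0 0.158 0 0 0; 0 0.1175 0 0.165 0 0 0; 0 0.119 0 0.172 0 0 0; 0 0.119 0 0.174 0 0 0; 0 0.119 0 0.174 0 0 0'
```

```text
t: 5.98
tool_pos: [0.6, 0.0386, 0.2263]
tool_rot: [-2.636, -1.707, 0.002]
contact_force: [-1.1, -0.6, 0.1]
opening: -0.0
grip_force: 0.0
```

```bash
python3 jog.py '0 0.01 0 0.002 0 0 0; 0 0.01 0 0.003 0 0 0; 0 0.01 0 0.004 0 0 0; 0 0.01 0 0.004 0 0 0'
```

```text
t: 6.32
tool_pos: [0.6053, 0.0488, 0.225]
tool_rot: [2.636, 1.709, 0.005]
contact_force: [-0.2, 3.4, 4.5]
opening: -0.0001
grip_force: 2.1
```

```bash
python3 jog.py '0 0 0 0.002 0 0 0; 0 0 0 0.003 0 0 0; 0 0 0 0.003 0 0 0; 0 0 0 0.003 0 0 0';  python3 go.py 0.5553 -0.062 0.34 66
```

```text
t: 6.65
tool_pos: [0.6056, 0.0489, 0.2247]
tool_rot: [2.635, 1.708, 0.007]
contact_force: [-4.1, 4.5, 13.0]
opening: -0.0003
grip_force: 6.4
[-0.1214 -0.0002 -0.1157] [ 0.003 -0.003 -0.002] rows 6
```

```bash
python3 jog.py '0 0 0 -0.04 0 0 0; 0 0 0 -0.08 0 0 0; 0 -0.03 0 -0.11 0 0 0; 0.05 -0.07 0 -0.12 0 0 0; 0.05 -0.11 0 -0.13 0 0 0; 0.05 -0.15 0 -0.13 0 0 0; 0.05 -0.15 0 -0.13 0 0 0; 0.05 -0.15 0 -0.13 0 0 0'
python3 - <<'E'
from h import *
o=ctrl.get_obs();np.save('pose.npy',np.r_[o['tool_pos'],o['tool_rot']])
a,p,T=grab('wrist'); np.save('wT1.npy',T); save(a,'w4'); c,_,_=grab('top'); save(c,'top4')
save(np.hstack([a[60:360,90:490],cv2.resize(c[140:290,210:410],(400,300),interpolation=cv2.INTER_CUBIC)]),'w4c')
E
```

```text
t: 7.32
tool_pos: [0.5425, -0.0909, 0.3506]
tool_rot: [2.639, 1.703, 0.0]
contact_force: [-0.0, 0.5, -0.1]
opening: 0.05
grip_force: 0.0
```

View pics/w4c.png

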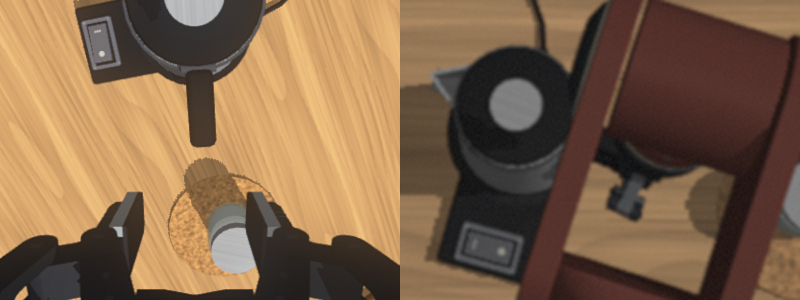

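The wrist crop shows the lid shut and the handle bar from (290,132) to (293,206) in full-frame pixels. The top view agrees, with the lid's silver disc at (267,192).

Run:
```python
from h import *
np.set_printoptions(precision=4,suppress=True)
w=cv2.imread('pics/w4.png'); T=np.load('wT1.npy'); p=ctrl.camera_params('wrist'); pt=ctrl.camera_params('top'); Tt=np.array(pt['T'])
g=w.max(axis=2)
for r in [145,155,165,175,185,195]:
    c=np.where(g[r,260:330]<75)[0]+260; print(r,c.min(),c.max(),onz(p,T,c.min()-.5,r,.223),onz(p,T,c.max()+.5,r,.223))
c=np.where(g[150:230,293]<75)[0]+150; print('end',c.max(),onz(p,T,293,c.max(),.223))
t=cv2.imread('pics/top4.png').astype(int); 
def blob(im,x0,x1,y0,y1):
    s=im[y0:y1,x0:x1]; m=((s.min(2)>90)&(np.ptp(s,axis=2)<25)).astype(np.uint8)
    n,l,st,ce=cv2.connectedComponentsWithStats(m); k=1+st[1:,4].argmax(); return ce[k]+[x0,y0],st[k]
for im,P,TT,b in[(t,pt,Tt,(245,290,170,215)),(w.astype(int),p,T,(240,340,0,100))]:
    ce,st=blob(im,*b); print(ce,st,onz(P,TT,*ce,.225)); 
    if P is pt: r1=ray(P,TT,*ce)
    else: print(tri(r1,ray(P,TT,*ce)))
```

```text
145 277 302 [ 0.5566 -0.0406  0.223 ] [ 0.5767 -0.0497  0.223 ]
155 277 302 [ 0.5531 -0.0483  0.223 ] [ 0.5734 -0.0574  0.223 ]
165 278 303 [ 0.5503 -0.0564  0.223 ] [ 0.5708 -0.0656  0.223 ]
175 279 303 [ 0.5475 -0.0646  0.223 ] [ 0.5673 -0.0736  0.223 ]
185 280 304 [ 0.5446 -0.073   0.223 ] [ 0.5646 -0.082   0.223 ]
195 281 304 [ 0.5417 -0.0815  0.223 ] [ 0.561  -0.0902  0.223 ]
end 205 [ 0.5481 -0.0943  0.223 ]
[267.5136 191.9109] [ 10  10  26  25 516] [0.5924 0.0221 0.225 ]
[283.6989  52.7267] [  13   20   62   66 3231] [0.5918 0.0222 0.225 ]
(array([0.5919, 0.0219, 0.2269]), [np.float64(0.00023244962707979081), np.float64(0.0002324496270796881)])
```

```bash
python3 go.py 0.425 -0.293 0.15 0
```

```text
[-0.2346 -0.0242  0.2   ] [-0.     0.     1.149] rows 11
```

```bash
python3 jog.py '0.05 -0.2346 -0.0242 0 0 0 1.149; 0.05 -0.2346 -0.0242 0 0 0 1.149; 0.05 -0.2346 -0.0242 0 0 0 1.149; 0.05 -0.2346 -0.0242 0 0 0 1.149; 0.05 -0.2346 -0.0242 0 0 0 1.149; 0.05 -0.2346 -0.0242 0 0 0 1.149; 0.05 -0.2346 -0.0242 0.05 0 0 1.149; 0.05 -0.2346 -0.0242 0.1 0 0 1.149; 0.05 -0.2346 -0.0242 0.15 0 0 1.149; 0.05 -0.2346 -0.0242 0.2 0 0 1.149; 0.05 -0.2346 -0.0242 0.2 0 0 1.149; 0.05 -0.2346 -0.0242 0.2 0 0 1.149; 0.05 -0.2346 -0.0242 0.2 0 0 1.149'
python3 go.py 0.425 -0.293 0.027 0
python3 - <<'E'
from h import *
a,p,T=grab('wrist'); save(a,'w5'); print(proj(p,T,(.5176,-.2933,.085)),proj(p,T,(.5055,-.299,.005)))
s=a[0:300,100:460].astype(int); m=((s.min(2)>90)&(np.ptp(s,axis=2)<22)).astype(np.uint8)
n,l,st,ce=cv2.connectedComponentsWithStats(m)
for k in range(1,n):
    if st[k,4]>800: print(st[k],ce[k]+[100,0],onz(p,T,*(ce[k]+[100,0]),.085))
E
```

```text
t: 8.5
tool_pos: [0.4248, -0.2913, 0.1482]
tool_rot: [-3.138, -0.004, 0.006]
contact_force: [0.8, 0.1, 1.7]
opening: 0.0499
grip_force: 0.0
[0.0007 0.0022 0.1212] [-0.004  0.004  0.003] rows 4
[288.0463893   81.45851111] [293.8900922  108.86914229]
[  125     8   129   137 13835] [288.64604265  76.42443079] [ 0.52051194 -0.29365279  0.085     ]
```

View pics/w5.png

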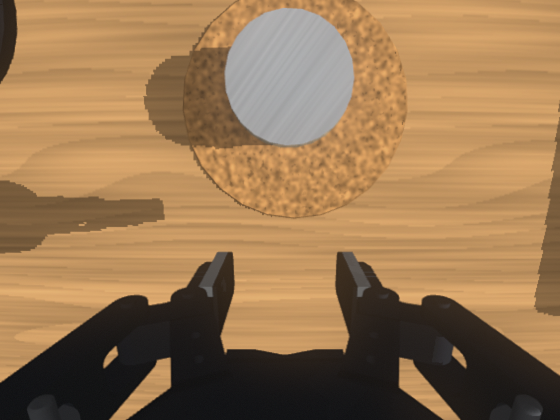

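The jar lid is centred at (289,76), which puts it at (0.5205, -0.2937), and the mat at (294,105). The fingers straddle the push line.

```bash
python3 jog.py '0.05 0 0 0.04 0 0 0; 0.05 0 0 0.08 0 0 0; 0.05 0 0 0.115 0 0 0; 0.05 0 0 0.123 0 0 0; 0.05 0 0 0.123 0 0 0; 0.05 0.02 0 0.123 0 0 0; 0.05 0.035 0 0.123 0 0 0; 0.05 0.05 0 0.123 0 0 0; 0.05 0.06 0 0.123 0 0 0; 0.05 0.07 0 0.123 0 0 0; 0.05 0.08 0 0.123 0 0 0; 0.05 0.09 0 0.123 0 0 0; 0.05 0.10 0 0.123 0 0 0; 0.05 0.11 0 0.123 0 0 0' 60
python3 jog.py '0.05 0.01 0 0 0 0 0; 0.05 0.02 0 0 0 0 0; 0.05 0.03 0 0 0 0 0; 0.05 0.04 0 0 0 0 0; 0.05 0.05 0 0 0 0 0; 0.05 0.06 0 0 0 0 0; 0.05 0.07 0 0 0 0 0; 0.05 0.08 0 0 0 0 0; 0.05 0.085 0 0 0 0 0; 0.05 0.09 0 0 0 0 0; 0.05 0.093 0 0 0 0 0; 0.05 0.093 0 0 0 0 0'
```

```text
t: 9.72
tool_pos: [0.5365, -0.2944, 0.0305]
tool_rot: [3.139, 0.002, 0.001]
contact_force: [-6.7, 0.7, 6.8]
opening: 0.0497
grip_force: 3.7
t: 10.72
tool_pos: [0.6287, -0.2929, 0.0272]
tool_rot: [-3.142, -0.002, -0.0]
contact_force: [-1.5, -0.2, -0.6]
opening: 0.0495
grip_force: 0.6
```

```bash
python3 jog.py '0.05 -0.02 0 0 0 0 0; 0.05 -0.06 0 0 0 0 0; 0.05 -0.1 0 -0.02 0 0 0; 0.085 -0.12 0 -0.08 0 0 0; 0.085 -0.12 0 -0.12 0 0 0; 0.085 -0.12 0 -0.16 0 0 0; 0.085 -0.12 0 -0.2 0 0 0; 0.085 -0.12 0 -0.24 0 0 0; 0.085 -0.12 0 -0.28 0 0 0; 0.085 -0.12 0 -0.32 0 0 0; 0.085 -0.12 0 -0.32 0 0 0; 0.085 -0.12 0 -0.32 0 0 0'
python3 go.py 0.5595 -0.0641 0.35 69.3
python3 go.py 0.5595 -0.0641 0.193 69.3
python3 - <<'E'
from h import *
a,p,T=grab('wrist'); save(a,'w6'); t,_,_=grab('top'); save(t,'top6'); b,_,_=grab('scene')
s=a[0:330,100:520].astype(int); m=((s.min(2)>90)&(np.ptp(s,axis=2)<22)).astype(np.uint8)
n,l,st,ce=cv2.connectedComponentsWithStats(m)
for k in range(1,n):
    if st[k,4]>800: print(st[k],ce[k]+[100,0],onz(p,T,*(ce[k]+[100,0]),.08))
save(np.hstack([cv2.resize(a,(400,300)),cv2.resize(b[100:280,150:390],(400,300))]),'w6c')
E
```

```text
t: 11.72
tool_pos: [0.5097, -0.2943, 0.3547]
tool_rot: [3.134, 0.001, 0.015]
contact_force: [-0.1, 0.3, 1.3]
opening: 0.0849
grip_force: 0.0
[ 0.0499 -0.2302  0.0035] [ 0.012 -0.004 -1.209] rows 11
[ 0.0483 -0.2313  0.1605] [ 0.012 -0.004 -1.209] rows 11
[ 150   16   64   73 3588] [282.02201784  51.04738016] [ 0.66942424 -0.29328965  0.08      ]
```

View pics/w6c.png

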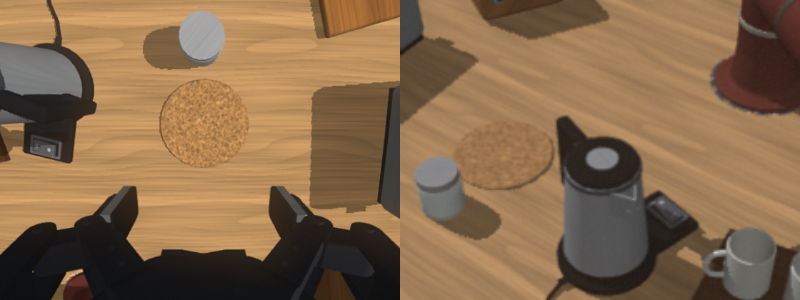

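The wrist view shows the mat bare, centred at about (286,172) in full frame. The jar stands on the worktop at (0.669, -0.293), 164 mm from the mat's centre. The scene view shows the lid flat and shut.

```bash
python3 -c "
from h import *
a,p,T=grab('wrist');print(onz(p,T,286,172,.005))"
python3 jog.py '0.07 0.0499 -0.23 0 0 0 -1.209; 0.07 0.0499 -0.23 0 0 0 -1.209; 0.07 0.0499 -0.23 0 0 0 -1.209; 0.07 0.0499 -0.23 0 0 0 -1.209; 0.07 0.0499 -0.23 0 0 0 -1.209; 0.07 0.0499 -0.23 0 0 0 -1.209; 0.07 0.0499 -0.23 0 0 0 -1.209; 0.07 0.0499 -0.23 0 0 0 -1.209; 0.07 0.0499 -0.23 0 0 0 -1.209; 0.07 0.0499 -0.23 0 0 0 -1.209; 0.07 0.0499 -0.23 0 0 0 -1.209; 0.07 0.0499 -0.23 0 0 0 -1.209; 0.07 0.0499 -0.23 0 0 0 -1.209'
python3 go.py 0.5595 -0.0641 0.192 69.3
```

```text
[ 0.50574921 -0.29479252  0.005     ]
t: 13.0
tool_pos: [0.5576, -0.063, 0.3458]
tool_rot: [-2.584, -1.783, 0.002]
contact_force: [0.6, 0.3, 0.0]
opening: 0.07
grip_force: 0.0
[-0.0003  0.0026  0.1538] [-0.002  0.    -0.002] rows 5
```

```bash
python3 jog.py '0.07 0 0.0015 0.03 0 0 0; 0.07 0 0.0015 0.07 0 0 0; 0.07 0 0.0015 0.11 0 0 0; 0.07 0 0.0015 0.135 0 0 0; 0.07 0 0.0015 0.154 0 0 0; 0.07 0 0.0015 0.154 0 0 0; 0.07 0 0.0015 0.154 0 0 0' 100
python3 go.py 0.5595 -0.0641 0.192 69.3
```

```text
t: 13.58
tool_pos: [0.5585, -0.0635, 0.192]
tool_rot: [-2.583, -1.784, 0.003]
contact_force: [1.1, -0.2, 0.1]
opening: 0.0702
grip_force: 0.0
[-0.0002  0.0012 -0.    ] [-0.003  0.    -0.001] rows 2
```

Close, let it settle, then lift in small steps.

```bash
python3 jog.py '0 0 0.001 0 0 0 0; 0 0 0.001 0 0 0 0; 0 0 0.001 0 0 0 0; 0 0 0.001 0 0 0 0; 0 0 0.001 0 0 0 0; 0 0 0.001 0 0 0 0; 0 0 0.001 0 0 0 0; 0 0 0.001 0 0 0 0' 110
python3 jog.py '0 0 0 -0.003 0 0 0; 0 0 0 -0.006 0 0 0; 0 0 0 -0.010 0 0 0; 0 0 0 -0.015 0 0 0; 0 0 0 -0.021 0 0 0; 0 0 0 -0.028 0 0 0; 0 0 0 -0.036 0 0 0; 0 0 0 -0.044 0 0 0; 0 0 0 -0.05 0 0 0; 0 0 0 -0.05 0 0 0; 0 0 0 -0.05 0 0 0'
python3 -c "
from h import *
print(ctrl.get_obs()['wrist_torque'])
t,_,_=grab('top');save(t,'top7');b,_,_=grab('scene');save(b,'sc7');save(np.hstack([cv2.resize(t[140:290,210:410],(400,300)),cv2.resize(b[100:280,150:390],(400,300))]),'w7c')"
```

```text
t: 14.25
tool_pos: [0.561, -0.0643, 0.1955]
tool_rot: [2.582, 1.785, 0.002]
contact_force: [-2.2, -0.5, 5.7]
opening: 0.0222
grip_force: 108.7
t: 15.17
tool_pos: [0.5606, -0.064, 0.2442]
tool_rot: [2.583, 1.786, 0.001]
contact_force: [-0.5, 0.5, -5.8]
opening: 0.0222
grip_force: 108.0
[-0.40688721  0.17973722  0.00834294]
```

View pics/w7c.png

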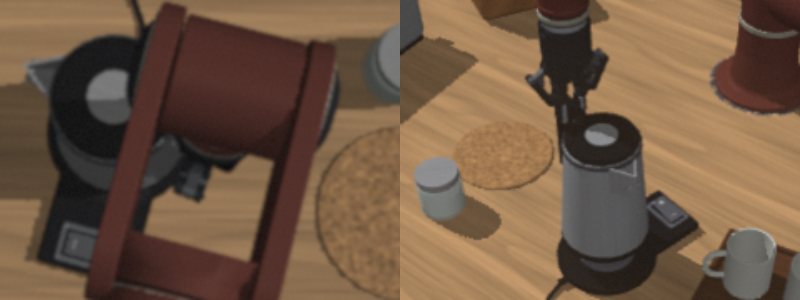

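The scene view shows the kettle about 50 mm above its base with the boss visible. It hangs upright and the lid is shut.

```bash
python3 - <<'E'
from h import *
rs=[]
for f,n,b in [('top7','top',(240,285,165,210)),('sc7','scene',(255,300,165,195))]:
    w=cv2.imread(f'pics/{f}.png').astype(int);x0,x1,y0,y1=b;s=w[y0:y1,x0:x1];m=((s.min(2)>85)&(np.ptp(s,axis=2)<22)).astype(np.uint8)
    N,l,st,ce=cv2.connectedComponentsWithStats(m);k=1+st[1:,4].argmax();c=ce[k]+[x0,y0];print(c,st[k]);p=ctrl.camera_params(n);rs.append(ray(p,np.array(p['T']),*c))
print(tri(*rs))
E
python3 go.py 0.4725 -0.384 0.244 69.3
```

```text
[263.63921569 182.80392157] [ 13  10  21  16 255]
[268.95934959 182.3495935 ] [  6  13  19   9 123]
(array([0.60202179, 0.02587345, 0.27623311]), [np.float64(0.0017611054315190863), np.float64(0.0017611054315189493)])
[-0.3304  0.0312 -0.0011] [-0.001  0.     0.   ] rows 9
```

```bash
python3 jog.py '0 -0.008 0.001 0 0 0 0; 0 -0.023 0.002 0 0 0 0; 0 -0.045 0.004 0 0 0 0; 0 -0.070 0.007 0 0 0 0; 0 -0.095 0.009 0 0 0 0; 0 -0.12 0.012 0 0 0 0; 0 -0.145 0.014 0 0 0 0; 0 -0.17 0.016 0 0 0 0; 0 -0.195 0.018 0 0 0 0; 0 -0.22 0.021 0 0 0 0; 0 -0.245 0.023 0 0 0 0; 0 -0.27 0.025 0 0 0 0; 0 -0.29 0.027 0 0 0 0; 0 -0.307 0.029 0 0 0 0; 0 -0.32 0.03 0 0 0 0; 0 -0.328 0.031 0 0 0 0; 0 -0.3304 0.0312 0 0 0 0;  0 -0.3304 0.0312 0 0 0 0; 0 -0.3304 0.0312 0 0 0 0'
python3 -c "
from h import *
print(ctrl.get_obs()['wrist_torque'])
t,_,_=grab('top');save(t,'top8');b,_,_=grab('scene');save(b,'sc8');save(np.hstack([cv2.resize(t[160:340,310:550],(400,300)),cv2.resize(b[80:290,130:410],(400,300))]),'w8c')"
python3 go.py 0.4725 -0.384 0.182 69.3
```

```text
t: 16.85
tool_pos: [0.473, -0.3834, 0.2432]
tool_rot: [-2.583, -1.787, -0.001]
contact_force: [-0.4, -0.4, -5.9]
opening: 0.0221
grip_force: 108.1
[-0.35434359  0.14588537 -0.04341594]
[-0.001  -0.0003  0.0613] [-0.    -0.     0.001] rows 3
```

View pics/w8c.png

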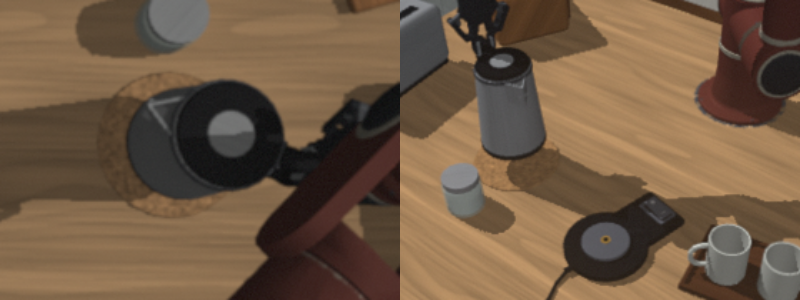

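The top view shows the kettle over the mat, and the scene view shows it upright with the jar and mugs clear of it. I'll lower it slowly.

```bash
python3 jog.py '0 0 0 0.005 0 0 0; 0 0 0 0.013 0 0 0; 0 0 0 0.021 0 0 0; 0 0 0 0.029 0 0 0; 0 0 0 0.036 0 0 0; 0 0 0 0.042 0 0 0; 0 0 0 0.047 0 0 0; 0 0 0 0.051 0 0 0; 0 0 0 0.054 0 0 0; 0 0 0 0.056 0 0 0; 0 0 0 0.058 0 0 0; 0 0 0 0.058 0 0 0; 0 0 0 0.058 0 0 0'
```

```text
t: 18.03
tool_pos: [0.4728, -0.3841, 0.1855]
tool_rot: [2.584, 1.786, 0.0]
contact_force: [0.1, 0.0, -5.7]
opening: 0.0226
grip_force: 108.0
```

```bash
python3 jog.py '0 0 0 0.001 0 0 0; 0 0 0 0.002 0 0 0; 0 0 0 0.002 0 0 0; 0 0 0 0.002 0 0 0'
```

```text
t: 18.37
tool_pos: [0.4729, -0.3842, 0.1836]
tool_rot: [2.584, 1.786, 0.0]
contact_force: [-0.5, -0.0, -5.0]
opening: 0.0222
grip_force: 108.4
```

```bash
python3 jog.py '0 0 0 0.001 0 0 0; 0 0 0 0.001 0 0 0; 0 0 0 0.002 0 0 0; 0 0 0 0.002 0 0 0; 0 0 0 0.002 0 0 0'
```

```text
t: 18.78
tool_pos: [0.4728, -0.3851, 0.1829]
tool_rot: [2.582, 1.785, -0.001]
contact_force: [-3.6, -3.5, 3.7]
opening: 0.0223
grip_force: 109.4
```

```bash
python3 jog.py '0.06 0 0 0 0 0 0; 0.06 0 0 0 0 0 0; 0.06 0 0 0 0 0 0; 0.06 0 0 0 0 0 0; 0.06 0 0 0 0 0 0; 0.06 0 0 0 0 0 0; 0.06 0 0 -0.02 0 0 0; 0.06 0 0 -0.06 0 0 0; 0.06 0 0 -0.10 0 0 0; 0.06 0 0 -0.14 0 0 0; 0.06 -0.04 0 -0.18 0 0 0; 0.06 -0.08 0 -0.18 0 0 0; 0.06 -0.12 0 -0.18 0 0 0; 0.06 -0.12 0 -0.18 0 0 0; 0.06 -0.12 0 -0.18 0 0 0' 20
python3 - <<'E'
from h import *
t,_,_=grab('top');save(t,'top9');b,_,_=grab('scene');save(b,'sc9')
save(np.hstack([cv2.resize(t[120:330,210:490],(400,300)),cv2.resize(b[80:290,130:410],(400,300))]),'w9c')
E
```

```text
t: 20.03
tool_pos: [0.429, -0.4985, 0.3607]
tool_rot: [-2.587, -1.781, 0.0]
contact_force: [0.4, -0.0, 0.2]
opening: 0.0597
grip_force: 0.0
```

View pics/w9c.png

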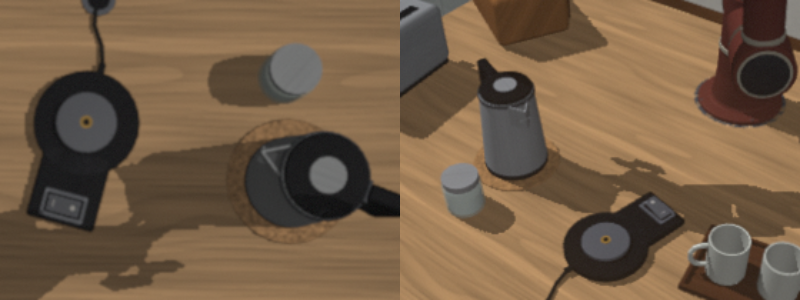

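The kettle stands upright on the mat with its lid shut, the rocker is off, the jar is on the worktop and the arm is clear. I'll check the lid position in numbers, then hand in.

Run:
```python
from h import *
rs=[]
for f,n,b in [('top9','top',(425,455,225,260)),('sc9','scene',(190,218,130,148))]:
    w=cv2.imread(f'pics/{f}.png').astype(int);x0,x1,y0,y1=b;s=w[y0:y1,x0:x1];m=((s.min(2)>85)&(np.ptp(s,axis=2)<22)).astype(np.uint8)
    N,l,st,ce=cv2.connectedComponentsWithStats(m);k=1+st[1:,4].argmax();c=ce[k]+[x0,y0];p=ctrl.camera_params(n);rs.append(ray(p,np.array(p['T']),*c))
X,e=tri(*rs);print(X,e)
if np.hypot(X[0]-.5055,X[1]+.298)<.018 and abs(X[2]-.212)<.012: print(ctrl.finish_job())
```

```text
[ 0.50422297 -0.29999669  0.21399444] [np.float64(0.000726970536702071), np.float64(0.0007269705367020419)]
the job is handed in; nothing more can be done
None
```

The job is handed in, though no verdict came back: the rocker is off, the lid is shut, and the kettle stands upright within about 3 mm of the mat's centre. The jar is on the bare worktop about 164 mm from the mat's centre, and the mugs were not touched.

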